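# Hook, draw and lock a tape measure on a drip-tray rim

## Task

Pick up the blue tape measure, hook its steel end over the near rim of the white drip tray (hook inside the tray) and draw the case back against the spring until its front stands at the yellow stripe on the grey platform. Then press the case gently straight down on the platform until the red lock foot under it is fully in and the case sits flat, and let go: the tape must stay standing there, hooked, drawn out and locked. Never force the hook or the platform, and leave the bottles, jar, beaker and tip box alone.

Things in the scene. Friction and masses are not known exactly. Their poses are not given: they have to be found in the camera images.
- tape: blue tape measure, loose, about 0.35 kg; case 80 (x) x 30 (y) x 60 mm tall, above 40 mm only x = -38 to +28. Origin: centre of the case's underside; x towards the blade, z up. Starts on the bench on its red foot, underside 6 mm up. Grasp from above across the 30 mm. Stiff blade, 20 x 3 mm, leaves the front 17 mm above the underside; held, blade and foot move with the case
- case_front (a point): point at the bottom of the case's front face, 40 mm ahead of the case's origin at underside height
- hook_tip (a point): lower end of the inner face (the one looking back at the case) of the steel hook, mid-width. The hook is a plate 20 mm wide, 2.5 mm thick, hanging 20 mm below the blade's underside. With the blade in, this point is 70 mm ahead of the case's origin (30 mm ahead of its front) and 3 mm below the underside
- blade (a joint): how far the blade is drawn out beyond its rest, 0 to 0.070 m. A spring pulls it back with 2 N at 0, growing to 3.5 N at 0.060 m; it stays out only while held or locked
- lock (a joint): travel of the red lock foot (46 x 24 mm, 5 mm behind the case's middle) into the case: 0 = out, sole 6 mm below the underside; about 0.006 m = fully in, blade clamped. Stiff: it gives way at 7 N, some 10 N with the hook's drag, needs up to 15 N over the last mm, then the underside lands hard; it stays where it is pushed and does not come back out. From about 5 mm the blade can no longer be drawn
- tray: white drip tray, fixed, 200 (x) x 300 mm (y), rim 32 mm above the bench, walls and floor 5 mm thick; origin on the bench under its centre. x points away from the stand and robot: near wall's outer face at x = -100 mm, inner face at -95 mm. Two bottles stand in its far half
- stand: fixed stand with a grey platform, 135 (x) x 90 mm (y), x = -100 to +35, with a yellow stripe 12 mm wide across it. Origin on the bench (z = 0) under the stripe's middle; axes parallel to the tray's, x towards the tray. The platform's top is 16 to 24 mm above the bench, different every time and in no reading: feel for it. Stripe middle to near wall: 55 to 85 mm
- amber_bottle: amber bottle with black cap, 68 mm across, 150 mm tall, loose in the tray; leave alone; origin at its underside
- clear_bottle: clear bottle with black cap, 64 mm across, 140 mm tall, loose in the tray; leave alone; origin at its underside
- beaker: glass beaker, 66 mm across, 85 mm tall, loose on the bench; leave alone; origin at its underside
- jar: amber jar with white cap, 60 mm across, 75 mm tall, loose on the bench; leave alone; origin at its underside
- tip_box: blue pipette-tip box 85 x 120 x 55 mm, loose on the bench; leave alone; origin at its underside

How it is judged:
On the way, in this order (a step that is already met when the one before it is completed fails the run):
1. the hook is caught inside the tray's near rim and the blade is drawn out 20 mm or more, the lock foot still out (x of hook_tip in the frame of tray between -0.098 and -0.088 m and z of hook_tip in the frame of tray below 0.029 m and y of hook_tip in the frame of tray between -0.14 and 0.14 m and value of joint blade above 0.02 m and value of joint lock below 0.0035 m and contact force between tape and tray above 0.8 N), for 0.2 s.
2. the case's front is at the stripe with the hook still caught, and the lock foot is fully in (x of hook_tip in the frame of tray between -0.098 and -0.088 m and z of hook_tip in the frame of tray below 0.029 m and y of hook_tip in the frame of tray between -0.14 and 0.14 m and x of case_front in the frame of stand between -0.009 and 0.009 m and y of case_front in the frame of stand between -0.03 and 0.03 m and value of joint lock above 0.005 m), for 0.2 s.
At the end, for the whole second after the job is handed in: Tape upright (0.1 rad), at rest, square to the stand (0.15 rad), front within 9 mm of the stripe middle (30 mm sideways); lock foot in over 5 mm, blade out over 20 mm, hook inner face -3 to +7 mm from the near wall inner face, its tip 3 mm or more below the rim (all of step 2 and value of joint blade above 0.02 m and angle between tape's own z axis and vertical below 0.1 rad and angle between the x axis of tape and the x axis of stand, either way round below 0.15 rad and height (world z) of tape above 0.013 m and linear speed of tape below 0.01 m/s and velocity of joint blade between -0.005 and 0.005 m/s); the robot touches nothing.
It fails at once if the tape and the tray press on each other with more than 15 N (contact force between tape and tray above 15 N).
It fails at once if the tape presses on the stand with more than 40 N (contact force between tape and stand above 40 N).
It fails at once if a bottle, the jar, the beaker or the tip box is moved more than 20 mm (distance of any of amber_bottle, clear_bottle, beaker, jar, tip_box from where it was at the start of the episode above 0.02 m).
It also fails if it takes over 61 s, if anything falls off the work surface, if the arm or the gripper's body presses on something with over 40 N, if the wrist force passes 120 N, or if a joint passes its speed limit or range.

## Robot

A 7-joint arm with a two-finger parallel gripper is mounted at the origin on the work surface. World frame = base frame: x ahead of the robot, y to its left, z up, the work surface at z = 0. Lengths are in m, angles in rad, forces in N, time in s.
With the tool pointing down it reaches from about 0.425 to 0.925 m from the base axis. Payload 6.8 kg.
Tool frame: the origin (TCP) lies at the centre of the arm's flange, where the gripper is bolted on; the fingertips stand 173 mm ahead of it and the grasp point (between the pads) lies 155 mm ahead of it (r.hold_point_z is the distance from the TCP to the grasp point, in m); z points along the fingers, x is the direction in which the jaws open and shut, and the axes are right-handed (so a half turn about z gives the same grasp; the last joint's range is limited). The gripper opens to 85 mm and grips with 20 to 120 N. Pads are 22 mm wide; open, the fingers measure 114 mm over their backs; the gripper's body (76 mm by 85 mm) begins 54 mm behind the grasp point. The pads swing forward as they close: fully open they stand 13 mm farther back than shut.
Start: joints at [-1.332, 0.477, 0.022, 1.555, -0.011, 1.109, -0.083], TCP at [0.229, 0.635, 0.405] pointing down, gripper open.
Joint ranges: [-2.96, 2.96], [-0.34, 2.1], [-1.41, 1.46], [0.24, 2.44], [-1.37, 4.51], [0.17, 1.92], [-2.96, 2.96]. Speed limits (rad/s): [2.39, 2.39, 3.14, 3.14, 3.14, 3.14, 3.14].

## Interface

Orientations are given as a rotation vector (axis times angle).
In Python, from bench import r gives the robot as it stands.
- The arm moves only by the tool apply_moves, never from a script. Its arguments are lists of equal length, an entry for each row: "dp": the shift along the tool's x, y, z scaled (see below), a list of three; "twist": the turn, a rotation vector about the tool's x, y, z scaled (see below), a list of three; "jaw": the closure in counts, from 0 (fully open) to 255 (shut). In form: {"dp": [[x, y, z], ...], "twist": [[rx, ry, rz], ...], "jaw": [jaw, ...]}. A call has 1 to 20 rows; each row shifts and turns the pose as measured when the row begins, along the tool's axes as they then stand; what a row does not reach is not made up. The controller multiplies each number of a shift by 12 cm and each number of a turn by 120 degrees. A row lasts 1/10 s, in which the tool goes at most 50 mm and 8.59 degrees, less where a joint would pass 70% of its speed; a pose out of reach is approached as far as the arm can. A call with a number of a shift or a turn outside -1 to 1 is refused whole. A call with a gripper value outside its range is refused whole. The fingers move at their own pace and stop on an object; "grip_force" is the grip in N (left out, the last holds). Time passes only in rows, so rows that do not move let the fingers close. It gives the time, the measured TCP pose, the force and the opening at its end, in the units of the state.
- r.get_obs(): the state, without advancing time (a new reading comes with each control period).
- r.grab_frame(name): name is "side" or "top"; returns a dict with "color" (480x640x3 uint8, red, green, blue), "z_map" (480x640 float32, m along the optical axis (not along the pixel's ray), 0 where there is no reading), "intrinsics" (3x3 intrinsics, pixels), "dist_coeffs" ([k1, k2, p1, p2, k3] as OpenCV has them; the pictures are not rectified), "R" (3x3) and "t" (3): a world point X has camera coordinates R X + t. Camera axes: x right, y down, z forward; pixel columns grow to the right and rows downward; lengths in m; the calibration is good to about 2 mm. A picture is of the moment at which its call begins.
- r.hand_in(): hands the job in, once; it reports no verdict.
The state is a dict: "clock": time; "joints": joint angles; "qvel": joint speeds; "tau": joint torques, N m; "tcp_pos": TCP position; "orientation": TCP orientation; "contact_force": force on the tool from outside, world axes, zero at the start; "moment": the same for the moment, N m; "grip_width": finger opening in m.
Only numpy, scipy, OpenCV 4.12 (cv2) and the standard library are available. Lean on these libraries where they do the work, as an engineer would, in place of code of your own. Each camera call takes 0.05 s, during which the arm holds its last target.

## Working session

There is one attempt and no reset: what is moved stays moved. The work goes in short steps, Python scripts to look and compute and a tool call to move; the robot and the scene stay as the last step left them, time stands still between calls to the robot, and variables do not carry over. Pictures are saved under pics/ and viewed, and the job is handed in when it is done.

Besides the shell and the picture viewer there is one more tool, called after "Emit:" as name(argument=value, ...), one argument or row to a line, values as JSON. apply_moves: Moves the arm, as the interface text tells. Shifts and turns lie within -1 to 1; 1 stands for 12 cm of shift or 120 degrees of turn. Its arguments: {"type":"object","properties":{"dp":{"type":"array"},"twist":{"type":"array"},"jaw":{"type":"array"},"grip_force":{"type":"number"}},"required":["dp","twist","jaw"]}

```bash
ls; mkdir -p pics; python3 - <<'E'
from bench import r
import cv2,numpy as np,pickle
print(r.get_obs(), r.hold_point_z)
for n in("top","side"):
    f=r.grab_frame(n); pickle.dump(f,open(f"pics/{n}0.pkl","wb"))
    cv2.imwrite(f"pics/{n}0.png",f["color"][:,:,::-1])
    print(n,f["intrinsics"],f["dist_coeffs"],f["R"],f["t"])
E
```

```text
pics
{'clock': 0.0, 'joints': array([-1.33210935,  0.47778541,  0.02236768,  1.55648892, -0.01149913,
        1.10928176, -0.08310501]), 'qvel': array([-0.0006415 ,  0.00065954, -0.00010875, -0.00075868, -0.00146357,
        0.00056008, -0.00201564]), 'tau': array([ 3.69222071e-04, -5.96463454e+01,  1.60800297e+00, -2.81192833e+01,
        1.25295125e-02,  9.57864075e-03,  1.20556589e-06]), 'tcp_pos': array([0.22932706, 0.63454314, 0.40372   ]), 'orientation': array([ 2.57043355e+00,  1.80418948e+00, -2.21500791e-03]), 'contact_force': array([ 0.62127978, -0.01288067, -0.47181626]), 'moment': array([-0.06697696,  0.01466137,  0.01977743]), 'grip_width': 0.08545977862215677} 0.1547
top [[612.80899633   0.         324.11266957]
 [  0.         612.80899633 240.17776768]
 [  0.           0.           1.        ]] [-0.09779583  0.          0.          0.          0.        ] [[ 2.59311829e-03 -9.99859077e-01 -1.65862233e-02]
 [-9.95271835e-01 -9.70077230e-04 -9.71238024e-02]
 [ 9.70940254e-02  1.67596544e-02 -9.95134094e-01]] [0.01820561 0.59997203 1.52534215]
side [[449.45394863   0.         314.10664972]
 [  0.         449.45394863 241.30227354]
 [  0.           0.           1.        ]] [-0.08632489  0.          0.          0.          0.        ] [[ 0.703682   -0.7104873  -0.00628039]
 [-0.54863472 -0.53772062 -0.64020034]
 [ 0.45147711  0.45394309 -0.76818233]] [-0.4231827   0.33918147  0.83268454]
```

View pics/top0.png

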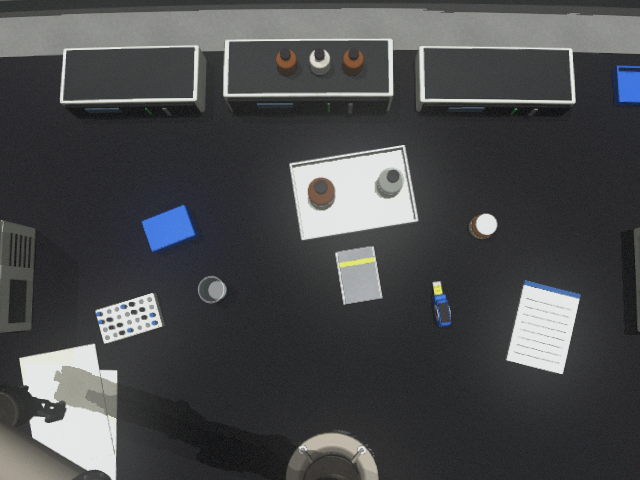

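View pics/side0.png

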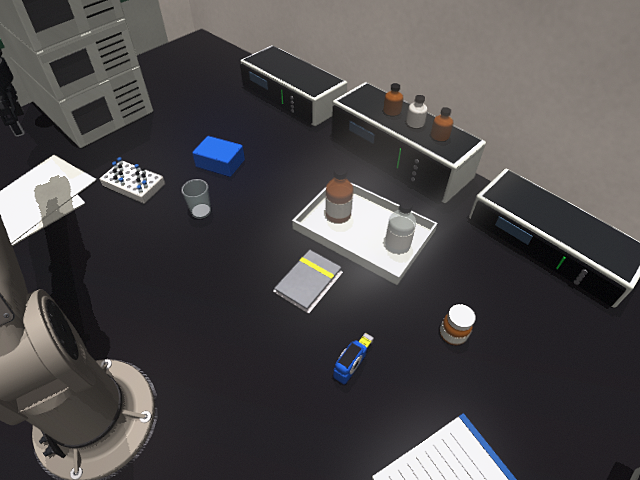

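The top view shows the tray with corners near (290,163), (405,147), (417,221) and (302,239). The stand is around (359,275) with its stripe at (357,262). The tape is at (442,308) with its blade pointing up to (437,288). Next I measure them.

```bash
cat > h.py <<'E'
import cv2,numpy as np,pickle
def rays(f,px):
    u=cv2.undistortPoints(np.array(px,float).reshape(-1,1,2),f["intrinsics"],f["dist_coeffs"]).reshape(-1,2)
    return np.c_[u,np.ones(len(u))]
def onplane(f,px,z):
    d=rays(f,px)@f["R"]; c=-f["R"].T@f["t"]
    s=(z-c[2])/d[:,2]; return c+s[:,None]*d
def depth3(f,px):
    px=np.array(px).reshape(-1,2).astype(int)
    z=f["z_map"][px[:,1],px[:,0]]
    return (rays(f,px)*z[:,None]-f["t"])@f["R"]
def mask(f,lo,hi,roi=None):
    h=cv2.cvtColor(f["color"],cv2.COLOR_RGB2HSV); m=cv2.inRange(h,lo,hi)
    if roi: 
        k=np.zeros_like(m);x0,y0,x1,y1=roi;k[y0:y1,x0:x1]=1;m=m*k
    return m
def pts(m): y,x=np.nonzero(m); return np.c_[x,y]
E
python3 - <<'E'
from h import *
f=pickle.load(open("pics/top0.pkl","rb"))
def show(n,P): print(n,np.round(P,4).tolist())
def rect(P):
    (c,s,a)=cv2.minAreaRect(P[:,:2].astype(np.float32)*1000); return np.round(c,1),np.round(s,1),round(a,2)
# tray: white, rim
m=mask(f,(0,0,110),(179,60,255),(280,140,425,245)); p=pts(m); d=depth3(f,p)
print("tray z pct",np.percentile(d[:,2],[2,20,50,80,95]))
rim=d[(d[:,2]>.026)&(d[:,2]<.038)]; print("rim",len(rim),rect(rim), "all on 32:",rect(onplane(f,p,.032)))
# stand
m=mask(f,(0,0,60),(179,60,255),(325,243,392,310))|mask(f,(22,100,80),(36,255,255),(325,243,392,310))
p=pts(m);d=depth3(f,p);print("stand z",np.percentile(d[:,2],[2,20,50,80,95]),rect(onplane(f,p,.02)))
m=mask(f,(22,80,80),(36,255,255),(325,243,392,310));p=pts(m)
print("stripe",rect(onplane(f,p,.02)),onplane(f,p,.02).mean(0), len(p))
roi=(425,270,460,335)
m=mask(f,(22,80,80),(36,255,255),roi);p=pts(m);print("blade",rect(onplane(f,p,.025)),onplane(f,p,.025).mean(0),np.median(depth3(f,p)[:,2]))
m=mask(f,(100,80,40),(130,255,255),roi);p=pts(m);d=depth3(f,p);print("case z",np.percentile(d[:,2],[2,20,50,80,95]),len(p))
top=d[d[:,2]>.058];print("top",len(top),rect(top),top.mean(0))
h=f["z_map"][270:335,425:460]
a=f["color"][270:335,425:460,::-1];cv2.imwrite("pics/tape_zoom.png",cv2.resize(a,None,fx=9,fy=9,interpolation=0))
a=f["color"][140:310,280:425,::-1];cv2.imwrite("pics/tray_zoom.png",cv2.resize(a,None,fx=3.5,fy=3.5,interpolation=0))
E
```

```text
tray z pct [-0.00222271  0.00274062  0.0062335   0.01194885  0.08848385]
rim 764 (array([724.1, -54.9]), array([201.9, 299.3]), 9.47) all on 32: (array([724.4, -54.5]), array([203.3, 302.9]), 9.35)
stand z [-0.00535545  0.0006071   0.01808343  0.02326089  0.02669324] (array([516.3, -67.1]), array([154.9, 168.3]), 0.06)
stripe (array([545.3, -62.2]), array([11.7, 88.7]), 9.54) [ 0.54546722 -0.06271873  0.02      ] 165
blade (array([ 481. , -266.5]), array([34. , 21.9]), 10.72) [ 0.47567956 -0.26723066  0.025     ] 0.026546949734074964
case z [-0.00262713  0.04149704  0.05867951  0.06631714  0.06951412] 267
top 144 (array([ 420. , -275.4]), array([66.1, 29.8]), 9.3) [ 0.42252392 -0.27313133  0.06468745]
```

View pics/tape_zoom.png

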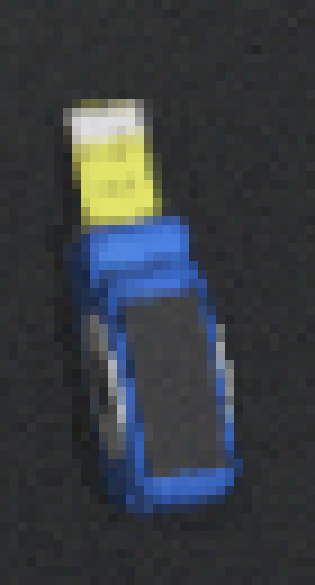

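View pics/tray_zoom.png

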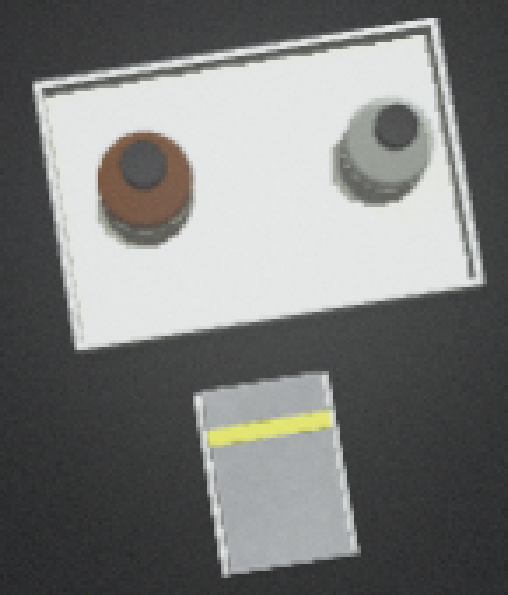

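Emit:
apply_moves(
  dp=[
    [0,0.4,0],
    [0,0.4,0],
    [0,0.4,0],
    [0,0.4,0],
    [0,0.4,0],
    [0,0.4,0],
  ],
  twist=[
    [0,0,0.034],
    [0,0,0.034],
    [0,0,0.034],
    [0,0,0.034],
    [0,0,0.034],
    [0,0,0.034],
  ],
  jaw=[0,0,0,0,0,0],
)

```text
clock: 0.7
tcp_pos: [0.4745, 0.494, 0.3989]
orientation: [-2.892, -1.225, 0.014]
contact_force: [-0.9, 1.4, -0.3]
grip_width: 0.0851
```

```bash
python3 - <<'E'
from h import *
f=pickle.load(open("pics/top0.pkl","rb"));s=pickle.load(open("pics/side0.pkl","rb"))
roi=(425,270,460,335)
Y,X=np.mgrid[270:335,425:460]; p=np.c_[X.ravel(),Y.ravel()]; d=depth3(f,p)
t=d[(d[:,2]>.052)&(d[:,2]<.08)]
c,sz,a=cv2.minAreaRect(t[:,:2].astype(np.float32)*1000);print(len(t),c,sz,a,t.mean(0),np.median(t[:,2]))
b=d[(d[:,2]>.012)&(d[:,2]<.033)&(d[:,0]>.455)]
print("blade",len(b),cv2.minAreaRect(b[:,:2].astype(np.float32)*1000),b.mean(0))
for n,P in(("t",t),("b",b)):
    q=P[:,:2]-P[:,:2].mean(0);w,v=np.linalg.eigh(q.T@q);print(n,np.degrees(np.arctan(v[1,1]/v[0,1])))
E
```

```text
335 (421.3492126464844, -274.9768981933594) (68.96295166015625, 32.846458435058594) 12.282524108886719 [ 0.42053467 -0.27434179  0.06538151] 0.06598977466839315
blade 100 ((480.1313781738281, -261.9622802734375), (39.336849212646484, 30.474529266357422), 19.079458236694336) [ 0.47879326 -0.2658314   0.02630357]
t 8.872821789015271
b 0.0767029464853206
```

Emit:
apply_moves(
  dp=[
    [0,0.4,0],
    [0,0.4,0],
    [0,0.4,0],
    [0,0.4,0],
    [0,0.4,0],
    [0,0.4,0],
    [0,0.4,0],
    [0,0.4,0],
    [0,0.4,0],
    [0,0.4,0],
  ],
  twist=[
    [0,0,0.034],
    [0,0,0.034],
    [0,0,0.034],
    [0,0,0.034],
    [0,0,0.034],
    [0,0,0.034],
    [0,0,0.034],
    [0,0,0.034],
    [0,0,0.034],
    [0,0,0.034],
  ],
  jaw=[0,0,0,0,0,0,0,0,0,0],
)

```text
clock: 1.7
tcp_pos: [0.6946, 0.059, 0.3927]
orientation: [3.135, 0.096, -0.022]
contact_force: [0.6, 0.8, -0.8]
grip_width: 0.0852
```

```bash
python3 -c "
from bench import r;o=r.get_obs();print(o['joints'],o['tcp_pos'],o['orientation'])"
```

```text
[-0.45446131  0.55479412  0.42023358  1.52373551 -0.23527358  1.12857461
  0.07499095] [0.69463954 0.05904205 0.39266   ] [ 3.13488466  0.09579612 -0.02209934]
```

```bash
cat > plan.py <<'E'
import sys,json,numpy as np
from scipy.spatial.transform import Rotation as R
from bench import r
def plan(p,yaw,n,dec=3):
    """target tcp pos, yaw deg of tool x, tool pointing down"""
    o=r.get_obs(); P=np.array(o['tcp_pos']); Q=R.from_rotvec(o['orientation'])
    a=np.radians(yaw)
    T=R.from_matrix(np.c_[[np.cos(a),np.sin(a),0],[np.sin(a),-np.cos(a),0],[0,0,-1]])
    step=np.array((Q.inv()*T).as_rotvec())/n; dP=(np.array(p)-P)/n
    dp=[];
    for i in range(n):
        dp.append((Q.inv().apply(dP)/.12).round(dec).tolist()); Q=Q*R.from_rotvec(step)
    print(json.dumps(dp)); print("twist",(np.degrees(step)/120).round(dec).tolist(),"deg/row",np.degrees(np.linalg.norm(step)).round(2),"mm/row",np.linalg.norm(dP)*1000)
if __name__=="__main__":
    a=[float(x) for x in sys.argv[1:]]; plan(a[:3],a[3],int(a[4]))
E
python3 plan.py 0.4207 -0.2746 0.31 -80.7 11
```

```text
[[-0.222, 0.239, 0.067], [-0.188, 0.267, 0.066], [-0.151, 0.29, 0.066], [-0.111, 0.307, 0.065], [-0.069, 0.319, 0.065], [-0.026, 0.326, 0.065], [0.018, 0.326, 0.064], [0.061, 0.321, 0.064], [0.103, 0.31, 0.063], [0.143, 0.294, 0.063], [0.181, 0.272, 0.063]]
twist [0.001, 0.0, 0.064] deg/row 7.65 mm/row 39.95788710603228
```

Emit:
apply_moves(
  dp=[
    [-0.222,0.239,0.067],
    [-0.188,0.267,0.066],
    [-0.151,0.29,0.066],
    [-0.111,0.307,0.065],
    [-0.069,0.319,0.065],
    [-0.026,0.326,0.065],
    [0.018,0.326,0.064],
    [0.061,0.321,0.064],
    [0.103,0.31,0.063],
    [0.143,0.294,0.063],
    [0.181,0.272,0.063],
  ],
  twist=[
    [0.001,0,0.064],
    [0.001,0,0.064],
    [0.001,0,0.064],
    [0.001,0,0.064],
    [0.001,0,0.064],
    [0.001,0,0.064],
    [0.001,0,0.064],
    [0.001,0,0.064],
    [0.001,0,0.064],
    [0.001,0,0.064],
    [0.001,0,0.064],
  ],
  jaw=[0,0,0,0,0,0,0,0,0,0,0],
)

```text
clock: 2.8
tcp_pos: [0.3982, -0.2813, 0.3048]
orientation: [-2.314, 2.114, 0.007]
contact_force: [0.5, -0.2, -0.1]
grip_width: 0.0855
```

```bash
python3 plan.py 0.4207 -0.2746 0.26 -80.7 4;python3 -c "
from bench import r;o=r.get_obs();print(o['joints'],o['tcp_pos'],o['orientation'])"
```

```text
[[-0.009, -0.048, 0.094], [-0.008, -0.048, 0.094], [-0.008, -0.048, 0.094], [-0.007, -0.048, 0.093]]
twist [-0.0, 0.001, -0.009] deg/row 1.04 mm/row 12.651133513004156
[-0.18583216  0.40856453  0.84354218  2.12766431 -0.44333977  0.78784252
 -0.54148612] [ 0.39822936 -0.28127241  0.30484828] [-2.31401921  2.11420668  0.00652768]
```

Emit:
apply_moves(
  dp=[
    [-0.009,-0.048,0.094],
    [-0.008,-0.048,0.094],
    [-0.008,-0.048,0.094],
    [-0.007,-0.048,0.093],
    [0,0,0],
  ],
  twist=[
    [0,0.001,-0.009],
    [0,0.001,-0.009],
    [0,0.001,-0.009],
    [0,0.001,-0.009],
    [0,0,0],
  ],
  jaw=[0,0,0,0,0],
)

```text
clock: 3.3
tcp_pos: [0.4195, -0.2757, 0.2556]
orientation: [-2.397, 2.031, -0.0]
contact_force: [-0.1, 0.7, -0.4]
grip_width: 0.0855
```

```bash
python3 plan.py 0.4207 -0.2746 0.202 -80.7 4;python3 -c "
from bench import r
import cv2
for n in('top','side'):
  f=r.grab_frame(n); cv2.imwrite(f'pics/{n}1.png',f['color'][:,:,::-1])
  if n=='side': cv2.imwrite('pics/side1z.png',cv2.resize(f['color'][220:420,250:450,::-1],None,fx=3,fy=3))
"
```

```text
[[-0.002, -0.003, 0.112], [-0.002, -0.003, 0.112], [-0.002, -0.003, 0.112], [-0.002, -0.003, 0.112]]
twist [-0.0, 0.0, 0.0] deg/row 0.04 mm/row 13.412291800211552
```

View pics/side1z.png

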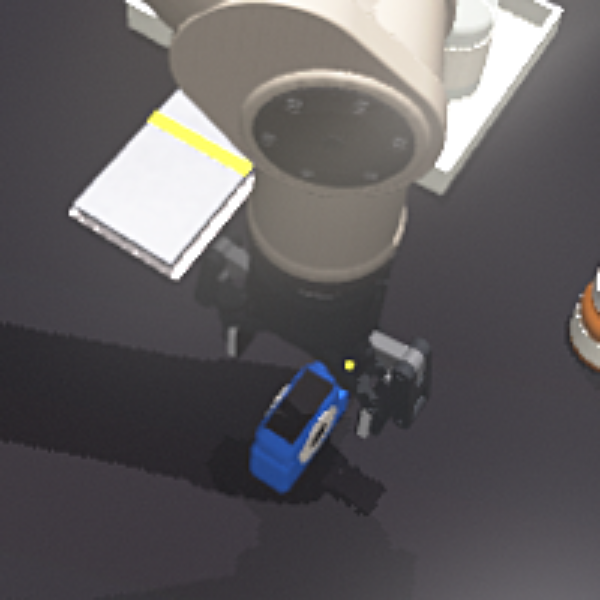

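The side view shows the open fingers straddling the blue case, which sits at about (300,440) in the zoom. I go down to TCP z 0.196 and close.

Emit:
apply_moves(
  dp=[
    [-0.002,-0.003,0.124],
    [-0.002,-0.003,0.124],
    [-0.002,-0.003,0.124],
    [-0.002,-0.003,0.124],
    [0,0,0],
    [0,0,0],
    [0,0,0],
    [0,0,0],
    [0,0,0],
    [0,0,0],
  ],
  twist=[
    [0,0,0],
    [0,0,0],
    [0,0,0],
    [0,0,0],
    [0,0,0],
    [0,0,0],
    [0,0,0],
    [0,0,0],
    [0,0,0],
    [0,0,0],
  ],
  jaw=[0,0,0,0,0,200,200,200,200,200],
  grip_force=60,
)

```text
clock: 4.4
tcp_pos: [0.4206, -0.2752, 0.1938]
orientation: [-2.394, 2.033, -0.005]
contact_force: [-0.2, -0.1, -3.6]
grip_width: 0.0292
```

```bash
python3 -c "
from bench import r
print(r.get_obs())"
```

```text
{'clock': 4.4, 'joints': array([-0.02202308,  0.60400978,  0.61173303,  2.14543291, -0.64412461,
        0.57515912, -0.34538812]), 'qvel': array([-0.00364538, -0.0041656 , -0.00064827,  0.00190478,  0.00010827,
        0.00080625, -0.00123639]), 'tau': array([ 7.13162776e-02, -4.72375238e+01,  1.04588065e+01, -1.45906618e+01,
       -9.16732854e-03, -2.72535783e-02,  2.23235969e-03]), 'tcp_pos': array([ 0.42059304, -0.27516094,  0.1938361 ]), 'orientation': array([-2.39371072,  2.03276022, -0.00522601]), 'contact_force': array([-0.23483684, -0.11462779, -3.60661757]), 'moment': array([-0.02695703,  0.02697394, -0.0511775 ]), 'grip_width': 0.02918411117076174}
```

Emit:
apply_moves(
  dp=[
    [0,0,-0.2],
    [0,0,-0.2],
    [0,0,-0.2],
    [0,0,-0.2],
    [0,0,0],
  ],
  twist=[
    [0,0,0],
    [0,0,0],
    [0,0,0],
    [0,0,0],
    [0,0,0],
  ],
  jaw=[200,200,200,200,200],
)

```text
clock: 4.9
tcp_pos: [0.4191, -0.274, 0.2919]
orientation: [-2.395, 2.033, 0.002]
contact_force: [-0.4, 0.4, -3.5]
grip_width: 0.0292
```

```bash
python3 -c "
from bench import r
import cv2,pickle
print(r.get_obs()['contact_force'])
for n in('top','side'):
  f=r.grab_frame(n); pickle.dump(f,open(f'pics/{n}2.pkl','wb'))
  if n=='top': cv2.imwrite('pics/top2z.png',cv2.resize(f['color'][250:350,390:490,::-1],None,fx=6,fy=6,interpolation=0))
  if n=='side': cv2.imwrite('pics/side2z.png',cv2.resize(f['color'][240:390,280:430,::-1],None,fx=4,fy=4))
"
```

```text
[-0.40296525  0.36262059 -3.50808533]
```

View pics/side2z.png

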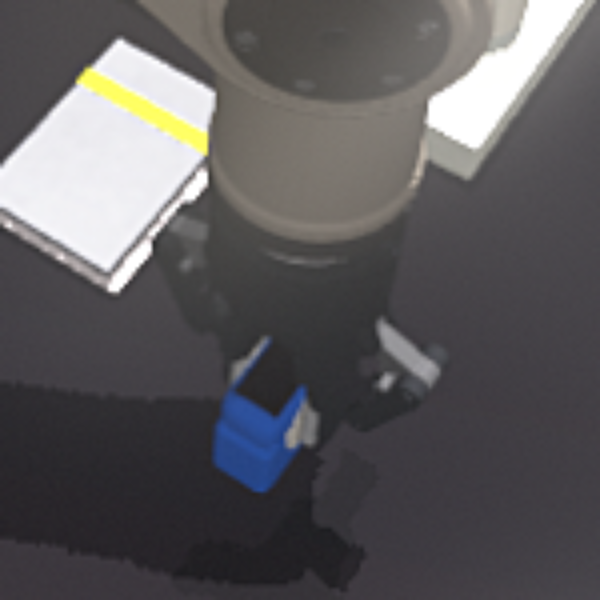

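View pics/top2z.png

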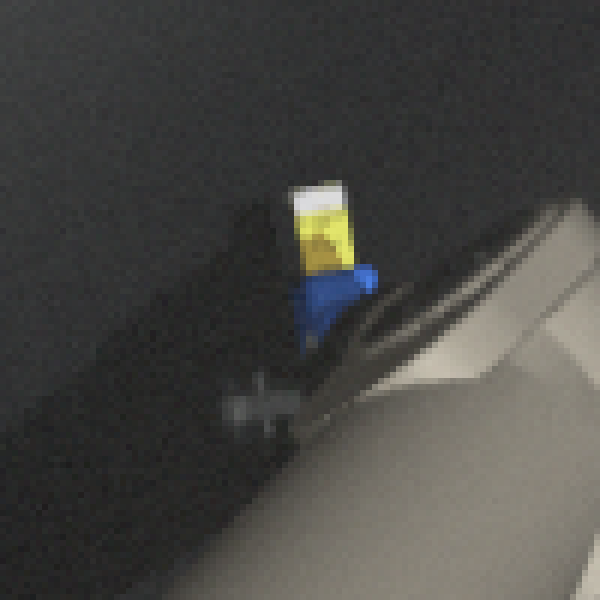

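```bash
python3 - <<'E'
from h import *
f=pickle.load(open("pics/top2.pkl","rb")); print("cam",-f["R"].T@f["t"])
tcp=np.array([.4191,-.274]);a=np.radians(9.35);ex=np.array([np.cos(a),np.sin(a)]);ey=np.array([-ex[1],ex[0]])
def rel(px,z):
    P=onplane(f,px,z);d=P[:,:2]-tcp;return P,np.round(np.c_[d@ex,d@ey]*1000,1)
roi=(430,275,455,296)
m=mask(f,(20,90,80),(36,255,255),roi)|mask(f,(0,0,110),(179,70,255),roi)
n,l,st,c=cv2.connectedComponentsWithStats(m);i=1+st[1:,4].argmax();p=pts(l==i)
P,q=rel(p,.124);print("blade px",len(p),"along range",q[:,0].min(),q[:,0].max(),"lat",q[:,1].min(),q[:,1].max(),q.mean(0))
cc,s,an=cv2.minAreaRect((P[:,:2]*1000).astype(np.float32));print(cc,s,an)
print(np.median(depth3(f,p)[:,2]))
mb=mask(f,(100,100,40),(130,255,255),(430,285,460,310));p=pts(mb);d=depth3(f,p);print("case z",np.percentile(d[:,2],[5,50,95]))
P,q=rel(p,.144);print("front edge",np.percentile(q[:,0],[95,100]))
E
```

```text
cam [ 0.44898645 -0.00677915  1.5764935 ]
blade px 129 along range 43.1 76.5 lat -11.7 10.2 [59.75271318 -0.83643411]
(478.4491271972656, -265.00732421875) (33.36810302734375, 21.90147590637207) 8.004528045654297
0.12495769920352749
case z [0.12369194 0.1445807  0.25537914]
front edge [41.6 43.2]
```

```bash
python3 plan.py 0.5632 -0.0596 0.265 -80.6 9
```

```text
[[-0.173, -0.164, 0.023], [-0.173, -0.164, 0.023], [-0.173, -0.164, 0.023], [-0.173, -0.164, 0.023], [-0.173, -0.164, 0.023], [-0.173, -0.164, 0.023], [-0.173, -0.164, 0.023], [-0.173, -0.164, 0.023], [-0.173, -0.164, 0.023]]
twist [0.0, 0.0, -0.0] deg/row 0.03 mm/row 28.78293005183662
```

Emit:
apply_moves(
  dp=[
    [-0.17,-0.16,0.023],
    [-0.17,-0.16,0.023],
    [-0.17,-0.16,0.023],
    [-0.17,-0.16,0.023],
    [-0.17,-0.16,0.023],
    [-0.17,-0.16,0.023],
    [-0.17,-0.16,0.023],
    [-0.17,-0.16,0.023],
    [-0.17,-0.16,0.023],
    [0,0,0],
    [0,0,0],
  ],
  twist=[
    [0,0,0],
    [0,0,0],
    [0,0,0],
    [0,0,0],
    [0,0,0],
    [0,0,0],
    [0,0,0],
    [0,0,0],
    [0,0,0],
    [0,0,0],
    [0,0,0],
  ],
  jaw=[200,200,200,200,200,200,200,200,200,200,200],
)

```text
clock: 6.1
tcp_pos: [0.5574, -0.0527, 0.2453]
orientation: [2.382, -2.024, -0.041]
contact_force: [-0.4, -0.8, -3.5]
grip_width: 0.0295
```

```bash
python3 plan.py 0.5632 -0.0596 0.240 -80.6 4; cat > look.py <<'E'
import sys
from h import *
from bench import r
k=sys.argv[1]
o=r.get_obs();print(o["tcp_pos"],o["contact_force"])
for n in('top','side'):
  f=r.grab_frame(n); pickle.dump(f,open(f'pics/{n}{k}.pkl','wb'))
  if n=='top': cv2.imwrite(f'pics/top{k}z.png',cv2.resize(f['color'][180:310,290:430,::-1],None,fx=5,fy=5,interpolation=0))
  else: cv2.imwrite(f'pics/side{k}z.png',cv2.resize(f['color'][180:330,250:450,::-1],None,fx=4,fy=4))
E
python3 look.py 3
```

```text
[[0.016, -0.01, 0.011], [0.016, -0.01, 0.011], [0.016, -0.01, 0.011], [0.016, -0.01, 0.011]]
twist [0.003, 0.001, -0.0] deg/row 0.44 mm/row 2.6160957818633266
[ 0.55743547 -0.05265658  0.2452974 ] [-0.36967447 -0.77233596 -3.45851301]
```

View pics/top3z.png

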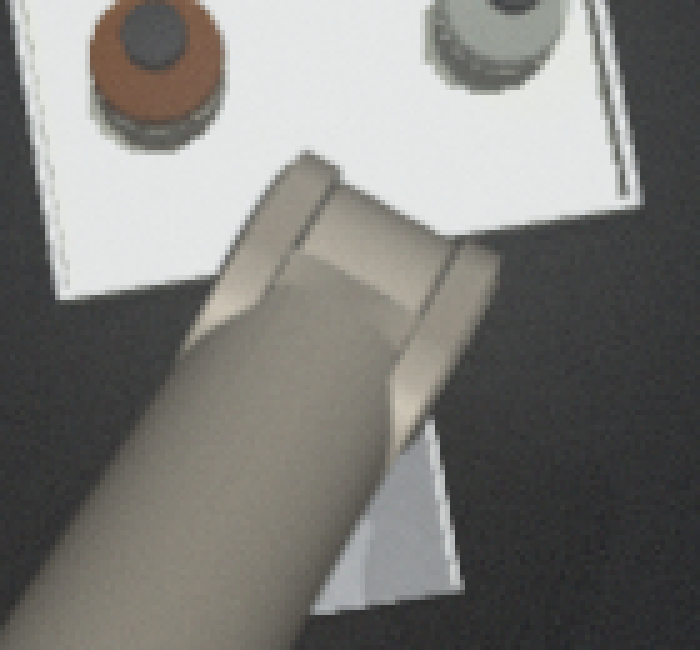

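View pics/side3z.png

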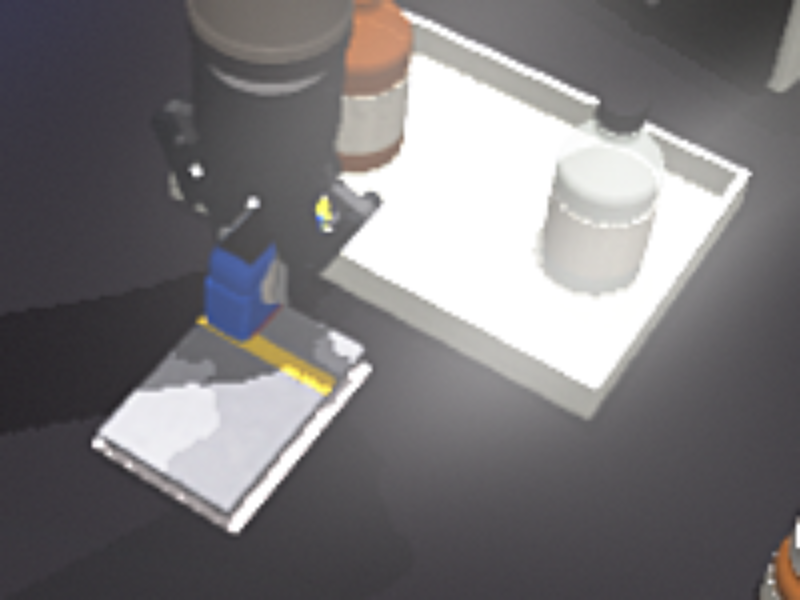

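Emit:
apply_moves(
  dp=[
    [0.016,-0.01,0],
    [0.016,-0.01,0],
    [0.016,-0.01,0],
    [0.016,-0.01,0],
    [0,0,0],
  ],
  twist=[
    [0.003,0.001,0],
    [0.003,0.001,0],
    [0.003,0.001,0],
    [0.003,0.001,0],
    [0,0,0],
  ],
  jaw=[200,200,200,200,200],
)

```text
clock: 6.7
tcp_pos: [0.5622, -0.064, 0.2456]
orientation: [2.386, -2.043, -0.002]
contact_force: [0.2, -0.5, -4.1]
grip_width: 0.0297
```

```bash
python3 plan.py 0.5632 -0.0596 0.222 -80.6 4; python3 -c "
from bench import r
o=r.get_obs();print(o['tcp_pos'],o['contact_force'])"
```

```text
[[-0.009, -0.004, 0.049], [-0.009, -0.004, 0.049], [-0.009, -0.004, 0.049], [-0.009, -0.004, 0.049]]
twist [0.0, 0.0, -0.001] deg/row 0.13 mm/row 6.0182397618115475
[ 0.56222122 -0.0640249   0.24564254] [ 0.20119283 -0.47145445 -4.12763252]
```

Emit:
apply_moves(
  dp=[
    [-0.008,-0.004,0.045],
    [-0.008,-0.004,0.045],
    [-0.006,-0.003,0.045],
    [-0.006,-0.003,0.03],
    [0,0,0],
  ],
  twist=[
    [0,0,0],
    [0,0,0],
    [0,0,0],
    [0,0,0],
    [0,0,0],
  ],
  jaw=[200,200,200,200,200],
)

```text
clock: 7.2
tcp_pos: [0.5633, -0.0598, 0.2238]
orientation: [2.386, -2.042, -0.004]
contact_force: [-0.0, -0.5, -3.7]
grip_width: 0.0293
```

```bash
python3 plan.py 0.5632 -0.0596 0.2185 -80.6 3;  python3 look.py 4
```

```text
[[-0.001, 0.0, 0.015], [-0.001, 0.0, 0.015], [-0.001, 0.0, 0.015]]
twist [0.0, 0.0, -0.001] deg/row 0.18 mm/row 1.761238043223307
[ 0.5632657  -0.05983483  0.22377808] [-0.04327291 -0.4662654  -3.74044699]
```

View pics/side4z.png

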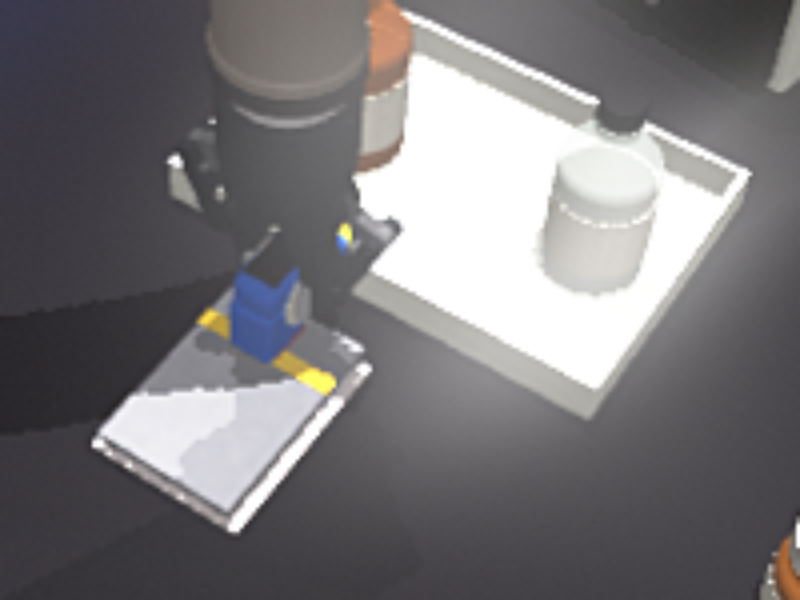

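Emit:
apply_moves(
  dp=[
    [0,0,0.013],
    [0,0,0.013],
    [0,0,0.013],
    [0,0,0],
  ],
  twist=[
    [0,0,0],
    [0,0,0],
    [0,0,0],
    [0,0,0],
  ],
  jaw=[200,200,200,200],
)

```text
clock: 7.7
tcp_pos: [0.5636, -0.0603, 0.2198]
orientation: [-2.386, 2.043, 0.001]
contact_force: [0.3, -0.2, -3.4]
grip_width: 0.0295
```

```bash
python3 -c "
from bench import r
o=r.get_obs();print(o['tcp_pos'],o['contact_force'],o['moment'])"
```

```text
[ 0.56363683 -0.06025205  0.21976519] [ 0.28898437 -0.15271328 -3.41284433] [-0.01750326  0.05674196  0.00194376]
```

Emit:
apply_moves(
  dp=[
    [0,0,0.01],
    [0,0,0.01],
    [0,0,0],
  ],
  twist=[
    [0,0,0],
    [0,0,0],
    [0,0,0],
  ],
  jaw=[200,200,200],
)

```text
clock: 8.0
tcp_pos: [0.5637, -0.0603, 0.2173]
orientation: [-2.386, 2.043, 0.001]
contact_force: [0.8, -0.4, -4.3]
grip_width: 0.0294
```

Emit:
apply_moves(
  dp=[
    [0,0.03,0],
    [0,0.03,0],
    [0,0.03,0],
    [0,0,0],
  ],
  twist=[
    [0,0,0],
    [0,0,0],
    [0,0,0],
    [0,0,0],
  ],
  jaw=[200,200,200,200],
)

```text
clock: 8.4
tcp_pos: [0.5527, -0.062, 0.2175]
orientation: [-2.385, 2.042, -0.001]
contact_force: [1.4, 0.4, -4.3]
grip_width: 0.0294
```

Emit:
apply_moves(
  dp=[
    [0,0.02,0],
    [0,0,0],
  ],
  twist=[
    [0,0,0],
    [0,0,0],
  ],
  jaw=[200,200],
)

```text
clock: 8.6
tcp_pos: [0.5507, -0.0622, 0.2179]
orientation: [-2.385, 2.041, -0.004]
contact_force: [1.2, 0.1, -3.4]
grip_width: 0.0295
```

Emit:
apply_moves(
  dp=[
    [0,0.02,0],
    [0,0,0],
  ],
  twist=[
    [0,0,0],
    [0,0,0],
  ],
  jaw=[200,200],
)

```text
clock: 8.8
tcp_pos: [0.5486, -0.0625, 0.2181]
orientation: [-2.385, 2.04, -0.005]
contact_force: [1.4, 0.6, -4.4]
grip_width: 0.0294
```

Emit:
apply_moves(
  dp=[
    [0,0.03,0.003],
    [0,0.03,0.003],
    [0,0.03,0.003],
    [0,0.03,0.003],
    [0,0,0],
    [0,0,0],
  ],
  twist=[
    [0,0,0],
    [0,0,0],
    [0,0,0],
    [0,0,0],
    [0,0,0],
    [0,0,0],
  ],
  jaw=[200,200,200,200,200,200],
)

```text
clock: 9.4
tcp_pos: [0.534, -0.0649, 0.2173]
orientation: [-2.383, 2.039, -0.008]
contact_force: [2.5, 0.6, -3.9]
grip_width: 0.0298
```

```bash
python3 plan.py 0.5333 -0.0650 0.217 -80.6 1;python3 look.py 5
```

```text
[[-0.0, 0.006, 0.002]]
twist [-0.004, -0.0, -0.004] deg/row 0.66 mm/row 0.7642716186835775
[ 0.53401063 -0.06489124  0.21725941] [ 2.48273454  0.5851909  -3.88278643]
```

View pics/side5z.png

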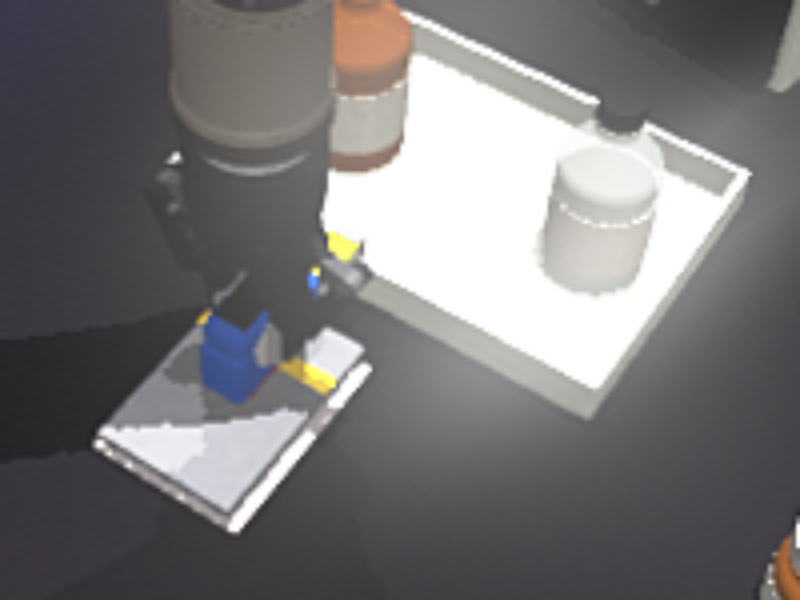

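View pics/top5z.png

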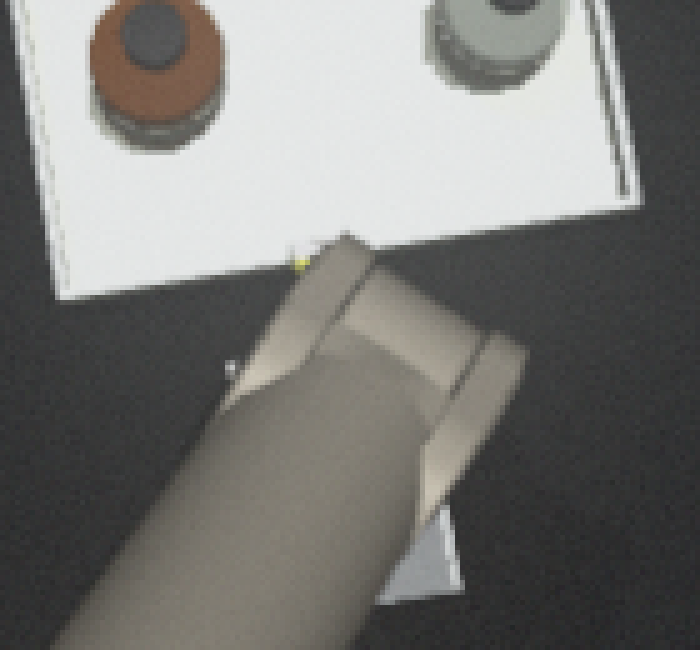

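Emit:
apply_moves(
  dp=[
    [0,0.03,0.001],
    [0,0.03,0.001],
    [0,0.03,0.001],
    [0,0.03,0.001],
    [0,0.03,0.001],
    [0,0.03,0.001],
    [0,0.03,0.001],
    [0,0,0],
    [0,0,0],
  ],
  twist=[
    [-0.002,0,-0.001],
    [-0.002,0,-0.001],
    [-0.001,0,-0.001],
    [-0.001,0,-0.001],
    [0,0,0],
    [0,0,0],
    [0,0,0],
    [0,0,0],
    [0,0,0],
  ],
  jaw=[200,200,200,200,200,200,200,200,200],
)

```text
clock: 10.4
tcp_pos: [0.508, -0.0696, 0.217]
orientation: [2.394, -2.03, -0.001]
contact_force: [4.4, -0.2, -2.9]
grip_width: 0.0295
```

```bash
python3 plan.py 0.5013 -0.0698 0.217 -80.6 1;python3 look.py 6
```

```text
[[-0.007, 0.056, 0.0]]
twist [0.001, -0.001, 0.0] deg/row 0.19 mm/row 6.725889151934603
[ 0.50802116 -0.06955125  0.21704188] [ 4.3534999  -0.18594188 -2.89295369]
```

View pics/side6z.png

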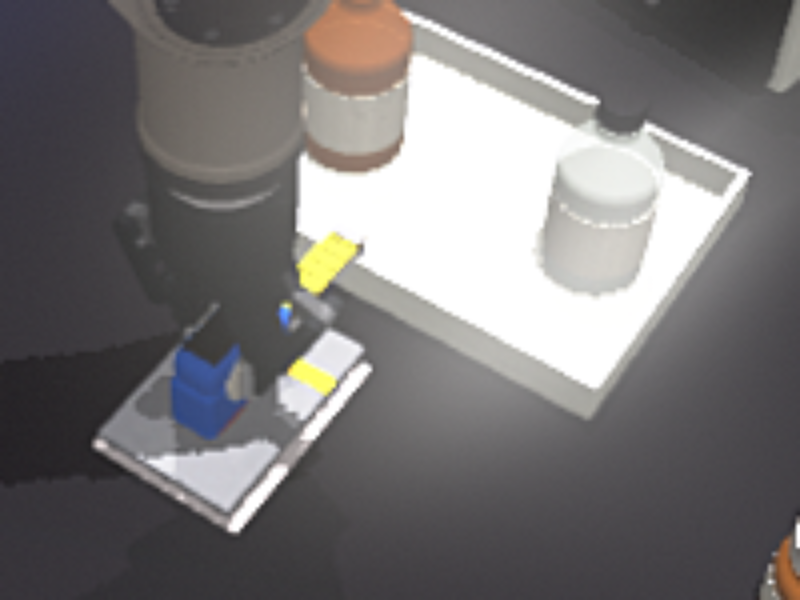

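View pics/top6z.png

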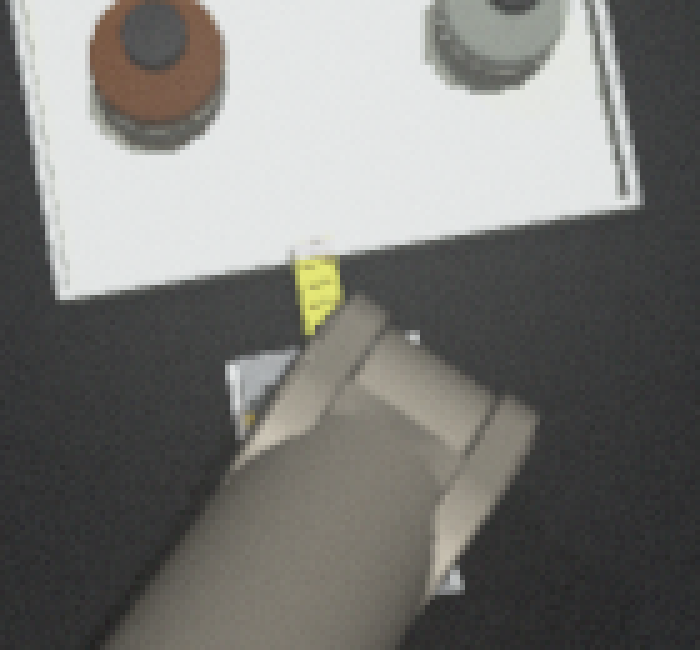

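Emit:
apply_moves(
  dp=[
    [-0.003,0.028,0],
    [-0.003,0.028,0],
    [0,0,0],
    [0,0,0],
  ],
  twist=[
    [0,0,0],
    [0,0,0],
    [0,0,0],
    [0,0,0],
  ],
  jaw=[200,200,200,200],
)

```text
clock: 10.9
tcp_pos: [0.501, -0.0704, 0.217]
orientation: [2.393, -2.03, 0.001]
contact_force: [4.5, 0.0, -2.5]
grip_width: 0.0298
```

```bash
python3 plan.py 0.5013 -0.0698 0.217 -80.6 1;python3 look.py 7; python3 - <<'E'
from h import *
# side view: case rear top edge etc via depth
s=pickle.load(open("pics/side7.pkl","rb"))
Y,X=np.mgrid[240:300,275:330];p=np.c_[X.ravel(),Y.ravel()]
m=mask(s,(105,120,40),(130,255,255),(275,240,325,300));p=pts(m);d=depth3(s,p)
a=np.radians(9.4);S=np.array([.5454,-.0625]);q=(d[:,:2]-S)@np.array([[np.cos(a),-np.sin(a)],[np.sin(a),np.cos(a)]])
print(len(p))
k=d[:,2]<.07
print("z",np.percentile(d[k,2],[2,50,98]),"along mm",np.percentile(q[k,0]*1000,[1,3,10,50]),"lat",np.percentile(q[k,1]*1000,[3,50,97]))
E
```

```text
[[-0.004, -0.003, 0.0]]
twist [0.001, -0.001, -0.0] deg/row 0.21 mm/row 0.6467705867744751
[ 0.50099788 -0.07037125  0.21702649] [ 4.51738234e+00  4.48701262e-03 -2.49814919e+00]
266
z [0.03504044 0.05435997 0.06836813] along mm [-82.99566756 -82.66133581 -82.14577723 -80.36224583] lat [-17.06083099  -8.92467014   9.65018811]
```

View pics/side7z.png

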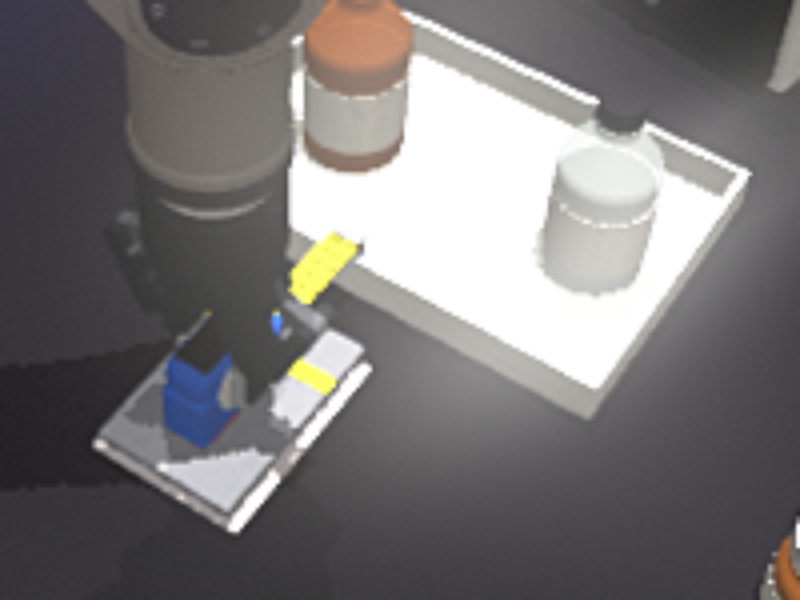

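```bash
python3 - <<'E'
from h import *
a=np.radians(9.4);S=np.array([.5454,-.0625]);M=np.array([[np.cos(a),-np.sin(a)],[np.sin(a),np.cos(a)]])
s=pickle.load(open("pics/side0.pkl","rb"))
p=pts(mask(s,(22,120,80),(36,255,255),(285,245,345,290)))
for z in(.016,.020,.024):
    q=(onplane(s,p,z)[:,:2]-S)@M*1000;print(z,len(p),q.mean(0),cv2.minAreaRect(onplane(s,p,z)[:,:2].astype(np.float32)*1000))
print(np.median(depth3(s,p)[:,2]),np.median(depth3(pickle.load(open("pics/top0.pkl","rb")),pts(mask(pickle.load(open("pics/top0.pkl","rb")),(22,80,80),(36,255,255),(325,243,392,310))))[:,2]))
# rear lower corner of case, side7: lowest blue pixels of rear face along its plane: depth pts by height
s=pickle.load(open("pics/side7.pkl","rb"))
p=pts(mask(s,(105,120,40),(130,255,255),(275,240,325,300)));d=depth3(s,p);q=(d[:,:2]-S)@M*1000
for lo in(.03,.04,.05,.06):
    k=(d[:,2]>lo)&(d[:,2]<lo+.01)&(abs(q[:,1])<12);print(lo,k.sum(),np.percentile(q[k,0],[5,25,50]) if k.any() else 0)
E
```

```text
0.016 168 [3.46518634 1.96526531] ((548.357666015625, -59.01020812988281), (11.957984924316406, 92.32901763916016), 9.45629596710205)
0.02 168 [1.0507803  0.25450713] ((546.2557983398438, -61.097023010253906), (11.901008605957031, 91.88838958740234), 9.456283569335938)
0.024 168 [-1.36362574 -1.45625104] ((544.1539306640625, -63.18383026123047), (11.843881607055664, 91.44772338867188), 9.45631217956543)
0.020937572485872667 0.02167180924792071
0.03 14 [-81.83229714 -81.29814303 -81.05244954]
0.04 17 [-82.69349892 -81.8013562  -81.40762078]
0.05 22 [-83.07464304 -82.12248865 -81.7520235 ]
0.06 38 [-82.50284413 -81.16829361 -80.02829777]
```

Emit:
apply_moves(
  dp=[
    [0,-0.006,0.006],
    [0,-0.006,0.006],
    [0,0,0.006],
    [0,0,0],
  ],
  twist=[
    [0,0,0],
    [0,0,0],
    [0,0,0],
    [0,0,0],
  ],
  jaw=[200,200,200,200],
)

```text
clock: 11.4
tcp_pos: [0.5031, -0.0699, 0.2149]
orientation: [2.394, -2.03, 0.001]
contact_force: [3.8, 0.6, -0.9]
grip_width: 0.0295
```

Emit:
apply_moves(
  dp=[
    [0,0,0.006],
    [0,0,0.006],
  ],
  twist=[
    [0,0,0],
    [0,0,0],
  ],
  jaw=[200,200],
)

```text
clock: 11.6
tcp_pos: [0.5032, -0.0701, 0.2141]
orientation: [2.394, -2.031, 0.0]
contact_force: [0.6, 1.0, 5.9]
grip_width: 0.0294
```

Emit:
apply_moves(
  dp=[
    [0,0,0.006],
    [0,0,0.006],
  ],
  twist=[
    [0,0,0],
    [0,0,0],
  ],
  jaw=[200,200],
)

```text
clock: 11.8
tcp_pos: [0.5031, -0.0703, 0.2133]
orientation: [2.395, -2.032, -0.001]
contact_force: [1.3, 1.6, 5.2]
grip_width: 0.0293
```

Emit:
apply_moves(
  dp=[
    [0,0,0.006],
    [0,0,0.006],
  ],
  twist=[
    [0,0,0],
    [0,0,0],
  ],
  jaw=[200,200],
)

```text
clock: 12.0
tcp_pos: [0.5031, -0.0705, 0.2126]
orientation: [2.395, -2.032, -0.001]
contact_force: [0.9, 0.9, 6.4]
grip_width: 0.0297
```

Emit:
apply_moves(
  dp=[
    [0,0,0.006],
    [0,0,0.006],
  ],
  twist=[
    [0,0,0],
    [0,0,0],
  ],
  jaw=[200,200],
)

```text
clock: 12.2
tcp_pos: [0.503, -0.0706, 0.2118]
orientation: [-2.395, 2.032, 0.002]
contact_force: [1.4, 1.0, 4.9]
grip_width: 0.0291
```

Emit:
apply_moves(
  dp=[
    [0,0,0.006],
    [0,0,0.006],
    [0,0,0.006],
    [0,0,0.006],
  ],
  twist=[
    [0,0,0],
    [0,0,0],
    [0,0,0],
    [0,0,0],
  ],
  jaw=[200,200,200,200],
)

```text
clock: 12.6
tcp_pos: [0.503, -0.071, 0.2104]
orientation: [-2.393, 2.031, 0.004]
contact_force: [1.1, 0.6, 5.2]
grip_width: 0.0296
```

Emit:
apply_moves(
  dp=[
    [0,0,0.006],
    [0,0,0.006],
  ],
  twist=[
    [0,0,0],
    [0,0,0],
  ],
  jaw=[200,200],
)

```text
clock: 12.8
tcp_pos: [0.503, -0.0713, 0.2098]
orientation: [-2.393, 2.031, 0.005]
contact_force: [-0.4, 1.3, 10.1]
grip_width: 0.0295
```

Emit:
apply_moves(
  dp=[
    [0,0,0.006],
    [0,0,0.006],
  ],
  twist=[
    [0,0,0],
    [0,0,0],
  ],
  jaw=[200,200],
)

```text
clock: 13.0
tcp_pos: [0.503, -0.0716, 0.2096]
orientation: [-2.391, 2.03, 0.006]
contact_force: [-0.6, 0.2, 13.2]
grip_width: 0.0294
```

Emit:
apply_moves(
  dp=[
    [0,0,0.008],
    [0,0,0.008],
  ],
  twist=[
    [0,0,0],
    [0,0,0],
  ],
  jaw=[200,200],
)

```text
clock: 13.2
tcp_pos: [0.5029, -0.072, 0.2095]
orientation: [-2.389, 2.029, 0.009]
contact_force: [-2.0, 1.9, 16.3]
grip_width: 0.0298
```

Emit:
apply_moves(
  dp=[
    [0,0,0.008],
    [0,0,0.008],
  ],
  twist=[
    [0,0,0],
    [0,0,0],
  ],
  jaw=[200,200],
)

```text
clock: 13.4
tcp_pos: [0.5029, -0.0725, 0.2095]
orientation: [-2.388, 2.028, 0.011]
contact_force: [-1.1, 2.1, 15.7]
grip_width: 0.0294
```

```bash
python3 plan.py 0.503 -0.0710 0.2090 -80.6 1;python3 look.py 8
```

```text
[[-0.012, -0.003, 0.004]]
twist [-0.001, 0.005, -0.001] deg/row 0.66 mm/row 1.6147773587127041
[ 0.50289107 -0.07252614  0.20951627] [-1.05166817  2.05176384 15.73963024]
```

View pics/side8z.png

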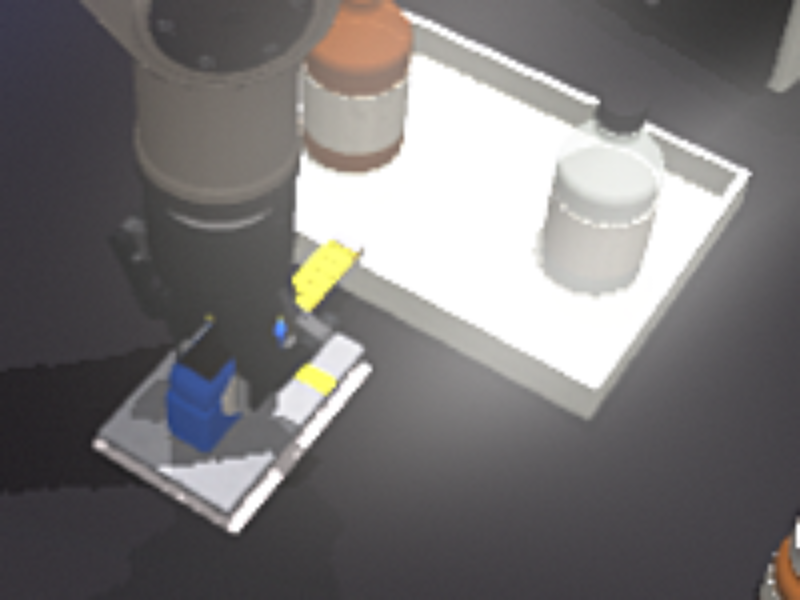

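Emit:
apply_moves(
  dp=[
    [0,0,0.01],
    [0,0,0.01],
    [0,0,0.01],
  ],
  twist=[
    [0,0.002,0],
    [0,0.002,0],
    [0,0.002,0],
  ],
  jaw=[200,200,200],
)

```text
clock: 13.8
tcp_pos: [0.5027, -0.0717, 0.2093]
orientation: [-2.39, 2.029, 0.005]
contact_force: [-2.7, 3.1, 21.6]
grip_width: 0.0291
```

```bash
python3 - <<'E'
from bench import r
o=r.get_obs();print(o['tcp_pos'],o['contact_force'])
from h import *
s=r.grab_frame('side')
a=np.radians(9.4);S=np.array([.5454,-.0625]);M=np.array([[np.cos(a),-np.sin(a)],[np.sin(a),np.cos(a)]])
p=pts(mask(s,(105,120,40),(130,255,255),(275,240,325,300)));d=depth3(s,p);q=(d[:,:2]-S)@M*1000
k=(d[:,2]<.09)
t=p[k];print("case top z",np.percentile(d[k,2],[2,50,90,95]),"rear",np.percentile(q[k,0],[5,25,50]))
red=pts(mask(s,(0,120,60),(8,255,255),(275,240,330,300))|mask(s,(172,120,60),(179,255,255),(275,240,330,300)));print("red px",len(red))
s7=pickle.load(open("pics/side7.pkl","rb"));print("red before",len(pts(mask(s7,(0,120,60),(8,255,255),(275,240,330,300))|mask(s7,(172,120,60),(179,255,255),(275,240,330,300)))))
E
```

```text
[ 0.50270683 -0.07171863  0.20930223] [-2.74317079  3.12745067 21.63967364]
case top z [0.0286583  0.05874727 0.07885631 0.07986877] rear [-79.78895707 -78.17364667 -75.90137627]
red px 0
red before 0
```

Emit:
apply_moves(
  dp=[
    [0,0,0],
    [0,0,0],
  ],
  twist=[
    [0,0,0],
    [0,0,0],
  ],
  jaw=[200,200],
)

```text
clock: 14.05
tcp_pos: [0.5026, -0.0716, 0.2097]
orientation: [-2.39, 2.028, 0.005]
contact_force: [3.4, -0.1, -4.0]
grip_width: 0.0294
```

```bash
python3 plan.py 0.503 -0.0710 0.2090 -80.6 1
```

```text
[[-0.005, -0.004, 0.006]]
twist [-0.002, 0.003, -0.0] deg/row 0.44 mm/row 1.0369760708879887
```

Emit:
apply_moves(
  dp=[
    [0,-0.008,0.002],
    [0,0,0],
  ],
  twist=[
    [0,0.001,0],
    [0,0,0],
  ],
  jaw=[200,200],
)

```text
clock: 14.25
tcp_pos: [0.5029, -0.0715, 0.2097]
orientation: [-2.391, 2.03, 0.006]
contact_force: [4.0, 0.7, 0.6]
grip_width: 0.0297
```

Emit:
apply_moves(
  dp=[
    [0,-0.01,0],
    [0,-0.006,0],
    [0,0,0],
  ],
  twist=[
    [0,0.001,0],
    [0,0,0],
    [0,0,0],
  ],
  jaw=[200,200,200],
)

```text
clock: 14.55
tcp_pos: [0.5035, -0.0714, 0.2097]
orientation: [-2.393, 2.032, 0.01]
contact_force: [2.8, 0.4, 1.3]
grip_width: 0.029
```

Emit:
apply_moves(
  dp=[
    [0,-0.012,-0.002],
    [0,-0.012,0],
    [0,0,0],
    [0,0,0],
  ],
  twist=[
    [0.002,0.002,0],
    [0.001,0,0],
    [0,0,0],
    [0,0,0],
  ],
  jaw=[200,200,200,200],
)

```text
clock: 14.95
tcp_pos: [0.5038, -0.0712, 0.2097]
orientation: [-2.393, 2.033, 0.009]
contact_force: [1.9, 0.8, 2.6]
grip_width: 0.0293
```

```bash
python3 plan.py 0.503 -0.0710 0.2090 -80.6 1;python3 look.py 9; python3 - <<'E'
from h import *
for k in(7,8,9):
  for n,z in(("side",None),("top",None)):
    f=pickle.load(open(f"pics/{n}{k}.pkl","rb"))
    roi=(310,225,350,262) if n=="side" else (340,222,362,252)
    p=pts(mask(f,(20,110,80),(36,255,255),roi)); d=depth3(f,p)
    a=np.radians(9.4);S=np.array([.5454,-.0625]);M=np.array([[np.cos(a),-np.sin(a)],[np.sin(a),np.cos(a)]])
    q=(onplane(f,p,.0415 if k>7 else .049)[:,:2]-S)@M*1000
    print(k,n,len(p),"z",np.median(d[:,2]).round(4),"blade along max",np.percentile(q[:,0],[90,97,100]).round(1),"lat",q[:,1].mean().round(1))
E
```

```text
[[-0.002, 0.006, 0.006]]
twist [0.001, 0.003, -0.001] deg/row 0.36 mm/row 1.08600800145321
[ 0.50377982 -0.07117854  0.20973445] [1.89182406 0.79468995 2.56372937]
7 side 151 z 0.0478 blade along max [69.6 73.4 75.8] lat -2.6
7 top 126 z 0.0496 blade along max [70.3 73.5 75. ] lat -0.7
8 side 147 z 0.0408 blade along max [71.2 74.9 76.5] lat -2.7
8 top 139 z 0.042 blade along max [70.5 73.3 75. ] lat -1.2
9 side 144 z 0.0407 blade along max [71.  74.9 76.5] lat -2.6
9 top 124 z 0.0416 blade along max [70.8 73.7 75. ] lat -1.0
```

View pics/side9z.png

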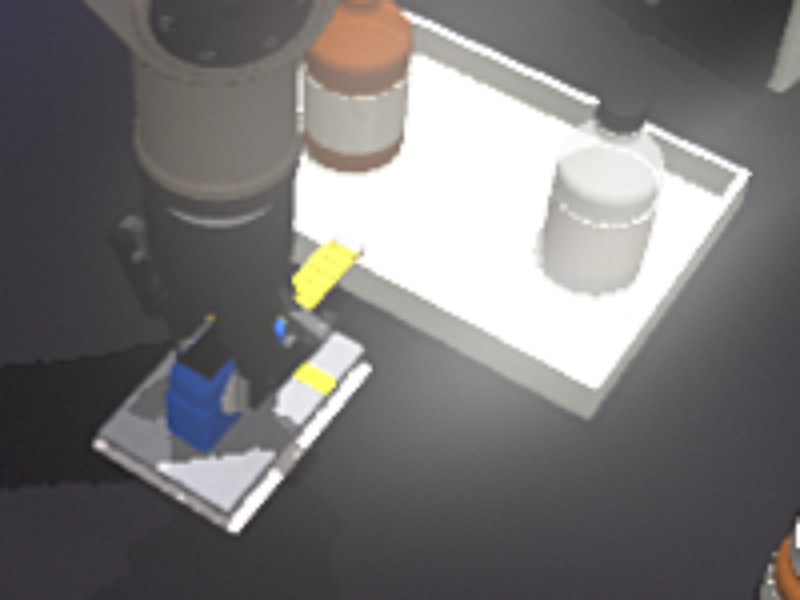

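View pics/top9z.png

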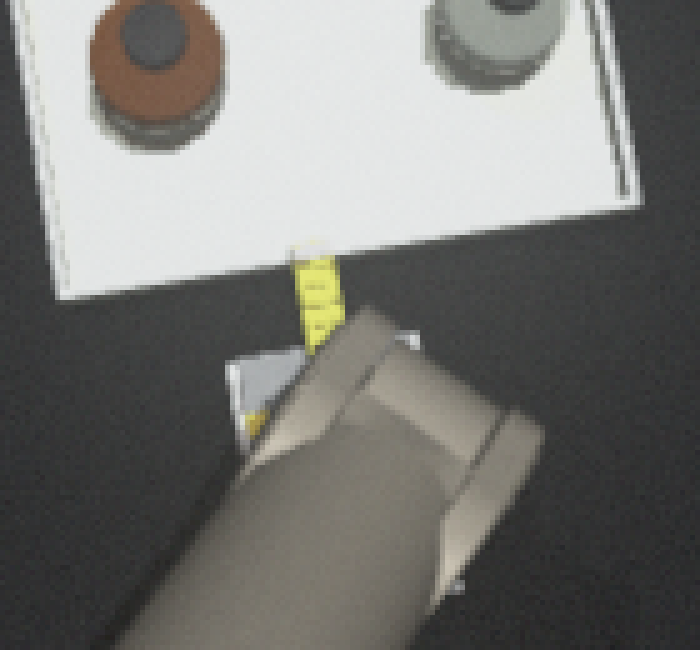

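Emit:
apply_moves(
  dp=[
    [0,0,0],
    [0,0,0],
    [0,0,0],
    [0,0,0],
    [0,0,0],
  ],
  twist=[
    [0,0,0],
    [0,0,0],
    [0,0,0],
    [0,0,0],
    [0,0,0],
  ],
  jaw=[150,140,130,120,100],
)

```text
clock: 15.55
tcp_pos: [0.5013, -0.0714, 0.208]
orientation: [2.391, -2.032, -0.017]
contact_force: [0.2, -0.5, -0.2]
grip_width: 0.052
```

```bash
python3 look.py 10; python3 - <<'E'
from h import *
for k in(9,10):
  for n in("side","top"):
    f=pickle.load(open(f"pics/{n}{k}.pkl","rb"))
    roi=(310,225,350,262) if n=="side" else (340,222,362,252)
    p=pts(mask(f,(20,110,80),(36,255,255),roi)); d=depth3(f,p)
    a=np.radians(9.4);S=np.array([.5454,-.0625]);M=np.array([[np.cos(a),-np.sin(a)],[np.sin(a),np.cos(a)]])
    q=(onplane(f,p,.0415)[:,:2]-S)@M*1000
    print(k,n,len(p),"z",np.median(d[:,2]).round(4),"blade along max",np.percentile(q[:,0],[90,97,100]).round(1),"lat",q[:,1].mean().round(1))
E
```

```text
[ 0.50125609 -0.07144335  0.20798874] [ 0.20199165 -0.49948552 -0.19336689]
9 side 144 z 0.0407 blade along max [71.  74.9 76.5] lat -2.6
9 top 124 z 0.0416 blade along max [70.8 73.7 75. ] lat -1.0
10 side 157 z 0.0411 blade along max [71.2 75.  76.5] lat -2.0
10 top 131 z 0.0414 blade along max [70.8 73.7 75. ] lat -1.2
```

View pics/side10z.png

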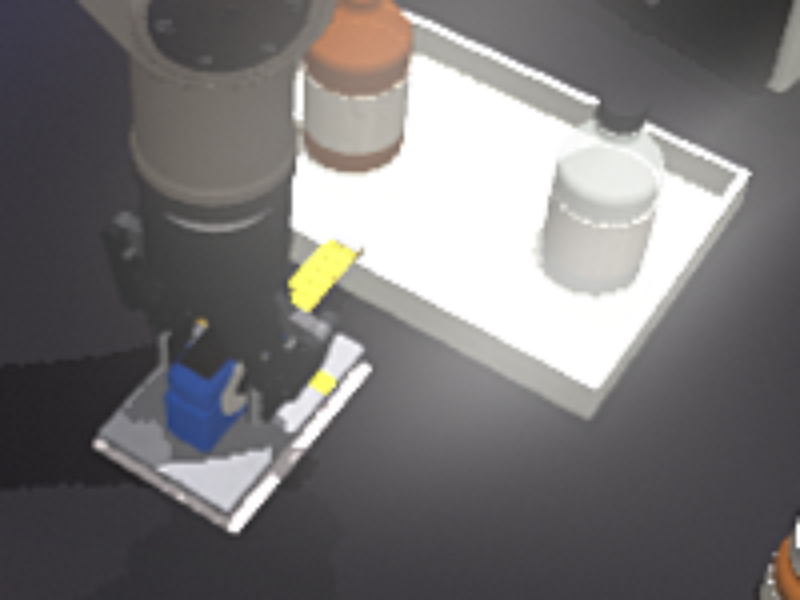

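The fingers are open and the case hasn't moved, so it is locked. Next I lift straight up.

Emit:
apply_moves(
  dp=[
    [0,0,-0.05],
    [0,0,-0.1],
    [0,0,-0.2],
    [0,0,-0.3],
    [0,0,-0.3],
    [0,0,-0.3],
    [0,0.35,-0.1],
    [0,0.35,0],
    [0,0,0],
  ],
  twist=[
    [0,0,0],
    [0,0,0],
    [0,0,0],
    [0,0,0],
    [0,0,0],
    [0,0,0],
    [0,0,0],
    [0,0,0],
    [0,0,0],
  ],
  jaw=[60,60,60,60,60,60,60,60,60],
)

```text
clock: 16.55
tcp_pos: [0.4185, -0.0886, 0.3821]
orientation: [2.389, -2.038, -0.018]
contact_force: [0.6, 0.4, 0.1]
grip_width: 0.0648
```

```bash
python3 look.py 11; python3 - <<'E'
from h import *
a=np.radians(9.4);S=np.array([.5454,-.0625]);M=np.array([[np.cos(a),-np.sin(a)],[np.sin(a),np.cos(a)]])
for n in("side","top"):
    f=pickle.load(open(f"pics/{n}11.pkl","rb"))
    roi=(280,225,360,320) if n=="side" else (335,222,385,310)
    p=pts(mask(f,(20,110,80),(36,255,255),(310,225,350,262) if n=="side" else (340,222,362,252)));q=(onplane(f,p,.0415)[:,:2]-S)@M*1000
    if len(p): print(n,"blade",np.percentile(q[:,0],[1,99]),q[:,1].mean())
    p=pts(mask(f,(100,100,40),(130,255,255),roi)); d=depth3(f,p);q=(d[:,:2]-S)@M*1000
    print(n,"case",len(p),"z",np.percentile(d[:,2],[2,50,98]),"along",np.percentile(q[:,0],[2,50,98]),"lat",np.percentile(q[:,1],[2,50,98]))
E
```

```text
[ 0.41853148 -0.08861951  0.38214257] [0.57226524 0.41230936 0.10207964]
side blade [11.3284252  76.16118655] -1.536815080566267
side case 405 z [0.02693854 0.06129172 0.08248406] along [-80.25569682 -70.4665621   -6.19983129] lat [-17.62925122 -12.11349245  10.32120818]
top blade [25.42586357 74.33507059] -1.7414798987094053
top case 153 z [0.05468338 0.07650454 0.08596079] along [-76.71513325 -18.99164595  -2.52871747] lat [-14.66806239   3.73583117  12.74458668]
```

View pics/side11z.png

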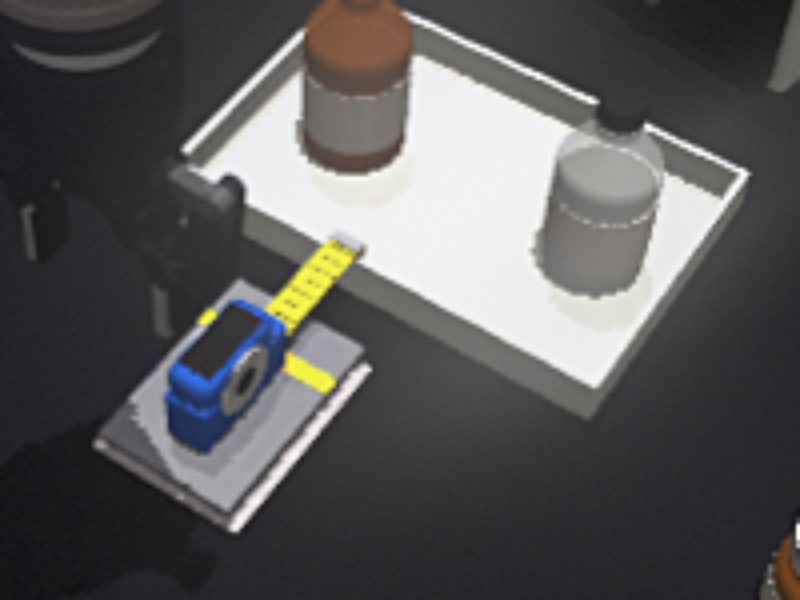

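View pics/top11z.png

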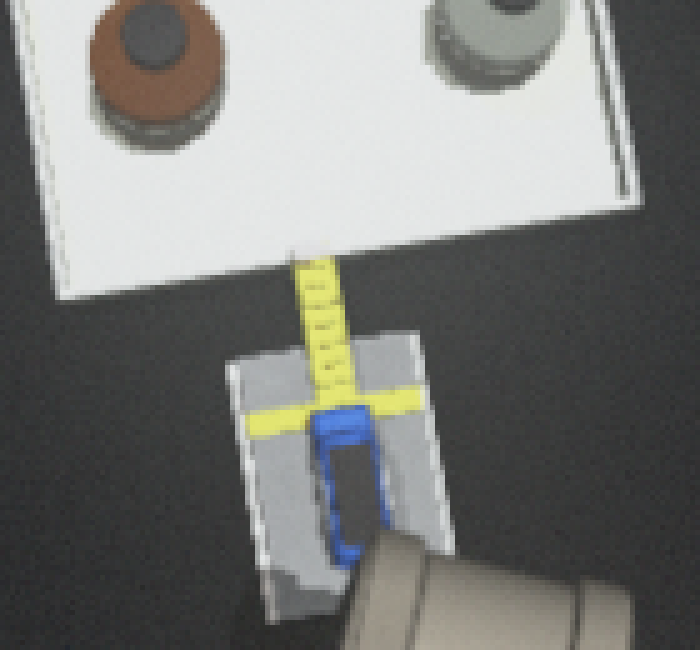

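The tape stands hooked and drawn out. In the top zoom its front edge is at about (342,408), on the stripe, and the hook is inside the rim at (312,250). I'm handing in.

```bash
python3 -c "
from bench import r
print(r.hand_in()); print(r.get_obs()['clock'])"
```

```text
the job is handed in; nothing more can be done
None
the job is handed in; nothing more can be done
```

The tape measure is standing on the platform, hooked inside the tray's near rim, drawn out and apparently locked. I handed the job in at about 16.6 s; no verdict came back.

**What I did:** I gripped the case across its 30 mm and lowered the hook inside the rim. I drew the case back about 60 mm. The side pull rose to about 4 N, a bit above the 3.5 N spring figure. I felt the platform at about 21 mm, then pressed down in small steps. The foot gave way at about 9 N. I finished at roughly 25 N, where the case no longer moved, then opened the fingers and backed off.

**Last checks:**
- **Case:** its front is within about 2 mm of the stripe middle. Its top is about 82 mm above the bench, so it sits flat.
- **Hook and blade:** the hook is inside the rim, and the blade was in the same place before and after release. It is out by about 50 mm.
- **Surroundings:** the arm is clear of everything, and the bottles look unmoved.

**What was unclear:** nudging the case forward while still gripped did not settle whether the lock had caught. The evidence that it did is the hard stop under pressure and that nothing slid on release. The two cameras disagreed by 1 to 2 mm along the tape, which is within their stated accuracy.

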